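# Shim the rocking book spinner

### The arm

A 6-joint arm with a two-finger parallel gripper is mounted at the origin on the work surface. World frame = base frame: x ahead of the robot, y to its left, z up, the work surface at z = 0. Lengths are in mm, angles in degrees, forces in N, time in s.
With the tool pointing down it reaches from about 350 to 850 mm from the base axis. Payload 8.1 kg.
Tool frame: the origin (TCP) lies midway between the tips of the shut fingers; the grasp point (between the pads) lies 19 mm behind it (r.grasp_offset is the distance from the TCP to the grasp point, in mm); z points along the fingers, x is the direction in which the jaws open and shut, and the axes are right-handed (so a half turn about z gives the same grasp; the last joint's range is limited). The gripper opens to 85 mm and grips with 20 to 120 N. Pads are 22 mm wide; open, the fingers measure 114 mm over their backs; the gripper's body (76 mm by 85 mm) begins 54 mm behind the grasp point. The pads swing forward as they close: fully open they stand 13 mm farther back than shut.
Start: joints at [-81.669, 7.471, 85.268, -0, 87.261, -4.893], TCP at [137.274, -584.09, 231.292] pointing down, gripper open.
Joint ranges: [-169.43, 169.43], [-51.17, 129.36], [1.28, 143.12], [-76.62, 256.62], [0, 156.53], [-152.29, 152.29]. Speed limits (degrees/s): [136.94, 136.94, 159.86, 180, 180, 180].

### API

Orientations are given as [roll, pitch, yaw] about the fixed x, y, z axes, in that order (R = Rz(yaw) Ry(pitch) Rx(roll)).
In Python, from bench import r, optics, hand_in gives the robot as it stands.
- The arm moves only by the shell command python3 -m pendant 'ROWS' [FORCE]. ROWS is JSON, a list of rows, each a list of 5 numbers: the opening, from 0 (shut) to 1 (fully open), then the shift along the tool's x, y, z in mm, then the turn about the tool's z in degrees. A call has 1 to 10 rows; each row shifts and turns the commanded pose from where the row before left it, along the tool's axes as they then stand; what a row does not reach is not made up. A row lasts 1/10 s, in which the tool goes at most 50 mm and 8.59 degrees, less where a joint would pass 70% of its speed; a pose out of reach is approached as far as the arm can. A call with a gripper value outside its range is refused whole. The fingers move at their own pace and stop on an object; FORCE is the grip in N (left out, the last holds). Time passes only in rows, so rows that do not move let the fingers close. It gives the time, the measured TCP pose, the force and the opening at its end, in the units of the state.
- r.sense(): the state, without advancing time (a new reading comes with each control period).
- optics.snapshot(name): name is "scene" or "side" or "wrist"; returns (picture, depth): 384x512x3 uint8, blue, green, red; 384x512 float32, mm along the optical axis (not along the pixel's ray), 0 where there is no reading.
- optics.camera_params(name): a dict with "camera_matrix" (3x3 intrinsics, pixels), "eye" and "orientation" of the camera in the world. Camera axes: x right, y down, z forward; pixel columns grow to the right and rows downward; lengths in mm; the calibration is good to about 2 mm. A picture is of the moment at which its call begins: read the wrist's pose just before it. camera_params takes no time and is no camera call; for the wrist camera it gives the pose at the moment of the call.
- hand_in(): hands the job in, once; it reports no verdict.
Trained networks look in the newest picture that a camera, given by its name, has taken for a name from the list of things; names that differ only in an ending like _2 or _b are one class to them, and where a whole thing is asked for, a point or a joint stands for the part that bears it (a point fixed in the world has none). Each returns a list of dicts, best first, with "score" (0 to 1); they miss things now and then, are a little off and sometimes report something else, mostly with a low value. They report only what shows in the picture. A call takes as long as a camera call. They do not tell look-alikes from the thing itself.
- optics.search_frame(camera, query): "at" ([x, y, z] in mm, in world coordinates, good to about 4 mm: the middle of the surface that is visible of it).
The state is a dict: "time": time; "joint_pos": joint angles; "qd": joint speeds; "joint_efforts": joint torques, N m; "tool_pos": TCP position; "tcp_rot": TCP orientation; "ft_force": force on the tool from outside, world axes, zero at the start; "wrist_torque": the same for the moment, N m; "finger_gap": finger opening in mm.
Only numpy, scipy, OpenCV 4.12 (cv2) and the standard library are available. Lean on these libraries where they do the work, as an engineer would, in place of code of your own. Each camera call takes 0.05 s, during which the arm holds its last target. There are 200 camera calls.

### The job

The book spinner rocks because the foot on its leg nearest the middle of the table, the bare steel one that has lost its rubber pad, hangs clear of the table. Slide the orange wedge shim, thin end first and straight in along the leg, under that foot until you feel it just grip (a push of about 5 N), without jacking the stand up or shoving it along, and let go of the shim. Then press down lightly (about 8 N) with the closed fingers on the end of that leg to check that it no longer rocks, back away, and leave everything else on the table where it is.

Things in the scene. Friction and masses are not known exactly. Their poses are not given: they have to be found in the camera images.
- shim_center (a point): the shim: a loose orange plastic wedge, 120 mm long (along its x), 34 mm wide (y), flat underneath, lying on the table; 60 g. Its top slopes evenly from 3 mm high at the thin end (+x) to 17 mm high at the heel (-x), where small ridges mark the grip. This point is on its middle line, half-way along, 5 mm above its flat underside; z up
- shim_tip (a point): middle of the shim's thin end, at its underside (60 mm along +x from shim_center); same axes as the shim
- leg_end (a point): end of the spinner's bad leg: a point on the leg's flat top, 32 mm above the table, straight above the bare foot's centre. Spinner's axes: y outward along this leg, away from the column; z up. The leg is a grey tube 30 mm wide, 12 mm thick (underside 20 mm above the table); it ends 18 mm outward of this point
- under_foot (a point): point on the table straight below the centre of the bare foot; spinner's axes. The foot is a bright steel disc, 26 mm in diameter, screwed up under the leg: its flat underside hangs 5 to 10 mm above the table, how high is not known. Pushed in along -y the shim wedges under the foot's outer rim; slope and friction hold it. Push force is about 1 to 1.7 times what the foot bears
- spinner: the free-standing book spinner, 3 to 4.2 kg: a grey cross base of four legs, feet 215 mm from the column (three with rubber pads), and above it, 60 to 305 mm above the table, a turning carousel of wire pockets with paperbacks, reaching 115 mm from the column. Origin on the table under the column; y along the bad leg, z up. If the bare foot bears some 13 N or more, the stand slides or is jacked up
- shim: the same shim; origin at the middle of its flat underside, x towards the thin end
- stapler: red and black stapler, 140 x 36 x 50 mm, loose; bystander. Origin under its middle
- tape: grey tape dispenser, 130 x 55 x 80 mm, loose; bystander. Origin under its middle
- divider: flat blue plastic section divider, 150 x 100 x 4 mm, lying loose; bystander. Origin under its middle
- paperback: paperback lying flat, 178 x 110 x 24 mm, loose; bystander. Origin under its middle
- marker: white marker pen with black cap, 110 mm long, 18 mm thick, lying loose; bystander. Origin under its middle
There are look-alikes about, which are no part of the job. Of the things shaped like the shim, the orange one is meant.

How it is judged (in metres and radians):
On the way, in this order (a step that is already met when the one before it is completed fails the run):
1. the shim is straight under the bare foot, bears it and has been let go (contact force between shim and spinner above 0.8 N and y of shim_tip in the frame of leg_end between -0.075 and 0.004 m and x of shim_tip in the frame of leg_end between -0.016 and 0.016 m and contact force between the fingers and shim below 0.1 N), for 0.3 s.
2. the end of the leg is pressed down with the fingers and rests on the shim (contact force between the fingers and spinner above 3 N and contact force between shim and spinner above 2.5 N and horizontal distance between the grasp point and leg_end below 0.05 m and z of the grasp point in the frame of leg_end above 0.008 m), for 0.2 s.
At the end, for the whole second after the job is handed in: the shim lies still under the bare foot, within 0.3 rad of the leg's line, its tip past the foot's centre (4 mm tolerance) and within 16 mm of the leg's middle line sideways; the foot bears on it with 0.6 to 8 N (snug, not jacked up), and the spinner stands level (within 0.008 rad) and still (contact force between shim and spinner between 0.6 and 8 N and y of shim_tip in the frame of leg_end between -0.075 and 0.004 m and x of shim_tip in the frame of leg_end between -0.016 and 0.016 m and angle between the x axis of shim and the y axis of spinner, either way round below 0.3 rad and angle between spinner's own z axis and vertical below 0.008 rad and linear speed of each of shim, spinner below 0.01 m/s); the robot touches nothing.
It fails at once if the spinner is shoved more than 8 mm (distance of spinner from where it was at the start of the episode above 0.008 m).
It fails at once if the spinner is tipped by more than 0.06 rad (angle between spinner's own z axis and vertical above 0.06 rad).
It fails at once if the spinner is pressed or struck with more than 30 N (contact force between any of the arm, the fingers and spinner above 30 N).
It fails at once if another thing on the table is moved more than 25 mm (distance of any of stapler, tape, divider, paperback, marker from where it was at the start of the episode above 0.025 m).
It also fails if it takes over 56 s, if anything falls off the work surface, if the arm or the gripper's body presses on something with over 40 N, if the wrist force passes 120 N, or if a joint passes its speed limit or range.

## Working session

There is one attempt and no reset: what is moved stays moved. The work goes in short steps, Python scripts to look and compute and a shell command to move; the robot and the scene stay as the last step left them, time stands still between calls to the robot, and variables do not carry over. Pictures are saved under pics/ and viewed, about 8 in all and at most 12, crops included, and the job is handed in when it is done.

```bash
mkdir -p pics; ls
cat > h.py <<'E'
import numpy as np, cv2
from bench import r, optics
def cam(n):
    p=optics.camera_params(n); return np.array(p["camera_matrix"]),np.array(p["eye"],float),p["orientation"]
E
python3 - <<'E'
from h import *
print(optics.camera_params("scene")); print(optics.camera_params("wrist"))
for n in ("scene","side"):
    im,d=optics.snapshot(n); cv2.imwrite(f"pics/{n}0.png",im); np.savez(f"/tmp/{n}0.npz",im=im,d=d)
    for q in ("shim","spinner","leg_end","stapler","tape","divider","paperback","marker"):
        print(n,q,[(np.round(x["at"]).tolist(),round(x["score"],2)) for x in optics.search_frame(n,q)][:5])
print(r.sense())
E
```

```text
pics
{'camera_matrix': array([[419.94418982,   0.        , 251.87035534],
       [  0.        , 419.94418982, 188.15713095],
       [  0.        ,   0.        ,   1.        ]]), 'eye': array([995.25430837, 650.75732055, 781.7573525 ]), 'orientation': array([-132.99475461,   -1.22409124,  142.7660336 ])}
{'camera_matrix': array([[335.03257938,   0.        , 259.61564994],
       [  0.        , 335.03257938, 193.30742634],
       [  0.        ,   0.        ,   1.        ]]), 'eye': array([ 201.15964061, -568.32279246,  373.66679939]), 'orientation': array([ 1.64366001e+02,  1.16390898e-01, -7.67535165e+01])}
scene shim [([605.0, 200.0, 8.0], 0.95), ([711.0, 36.0, 4.0], 0.85), ([770.0, -133.0, 9.0], 0.82), ([446.0, -2.0, 11.0], 0.78), ([388.0, -162.0, 8.0], 0.73)]
scene spinner [([636.0, -317.0, 145.0], 0.71)]
scene leg_end [([635.0, -310.0, 144.0], 0.92), ([606.0, 203.0, 9.0], 0.65), ([683.0, 418.0, 24.0], 0.6)]
scene stapler [([475.0, 378.0, 43.0], 0.73)]
scene tape [([436.0, 178.0, 28.0], 0.82)]
scene divider [([768.0, 206.0, 2.0], 0.73)]
scene paperback [([687.0, 418.0, 23.0], 0.95)
[... 569 characters left out ...]
[([290.0, 376.0, 15.0], 0.8)]
{'time': 0.9, 'joint_pos': array([-8.16693673e+01,  7.46796789e+00,  8.52673091e+01,  1.15529466e-03,
        8.72624706e+01, -4.89085770e+00]), 'qd': array([ 0.0675227 , -0.08122138, -0.00509456, -0.11925532, -0.04965202,
        0.1124533 ]), 'joint_efforts': array([-1.80557076e-03, -5.69310880e+01, -5.00876462e+01, -3.13873816e-04,
        9.31541908e-04,  7.36979331e-06]), 'tool_pos': array([ 137.28185442, -584.08975465,  231.33030301]), 'tcp_rot': array([-1.79999042e+02, -2.34264346e-03, -7.67785648e+01]), 'ft_force': array([ 0.16389565, -0.53285944, -0.35783354]), 'wrist_torque': array([0.01399919, 0.01032503, 0.00072122]), 'finger_gap': 85.62455828030289}
```

Run:
```python
import cv2
a=cv2.imread("pics/scene0.png");b=cv2.imread("pics/side0.png")
cv2.imwrite("pics/scene0b.png",cv2.resize(a,(800,600),interpolation=cv2.INTER_CUBIC))
cv2.imwrite("pics/side0b.png",cv2.resize(b,(800,600),interpolation=cv2.INTER_CUBIC))
```

```text
(no output)
```

View pics/scene0b.png

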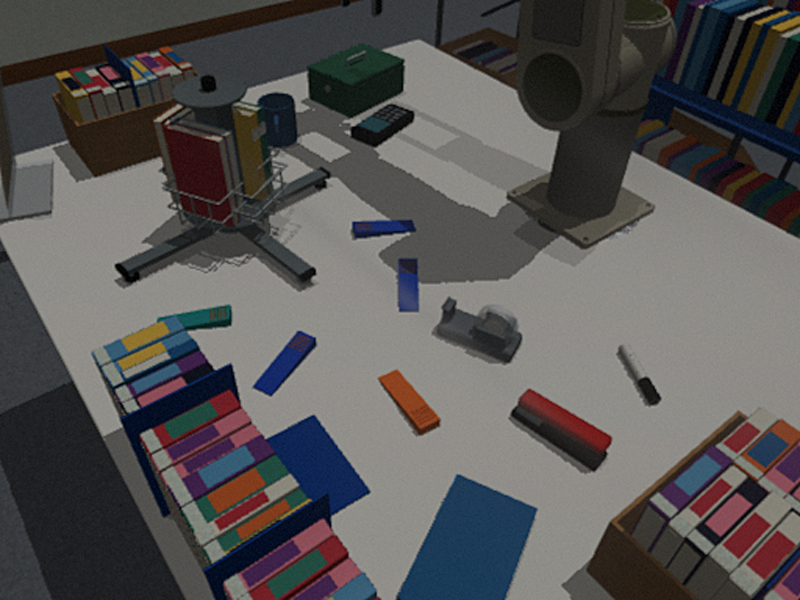

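View pics/side0b.png

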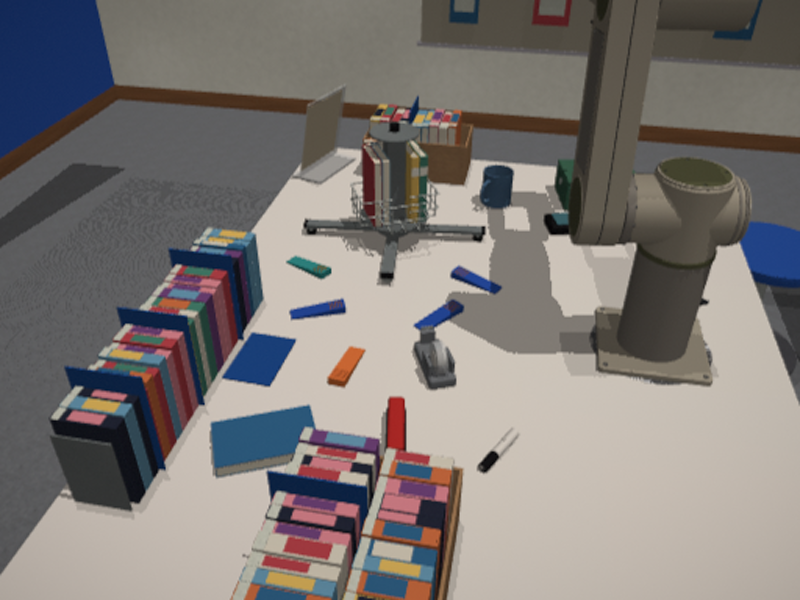

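```bash
cat >> h.py <<'E'
from scipy.spatial.transform import Rotation as Ro
def cloud(n,d,par=None):
    K,e,o=par or cam(n); R=Ro.from_euler("xyz",o,degrees=True).as_matrix()
    v,u=np.mgrid[:d.shape[0],:d.shape[1]]
    p=np.stack([(u-K[0,2])/K[0,0]*d,(v-K[1,2])/K[1,1]*d,d],-1)
    w=p@R.T+e; w[d<=0]=np.nan; return w
def proj(n,P,par=None):
    K,e,o=par or cam(n); R=Ro.from_euler("xyz",o,degrees=True).as_matrix()
    c=(np.asarray(P,float)-e)@R; return (c@K.T)[...,:2]/c[...,2:]
def orange(im):
    h=cv2.cvtColor(im,cv2.COLOR_BGR2HSV); return (h[...,0]>5)&(h[...,0]<18)&(h[...,1]>170)&(h[...,2]>80)
E
python3 - <<'E'
from h import *
for n in ("scene","side"):
    z=np.load(f"/tmp/{n}0.npz"); im,d=z["im"],z["d"]; w=cloud(n,d)
    m=orange(im)&(np.hypot(w[...,0]-603,w[...,1]-204)<110)&(w[...,2]<40)
    P=w[m]; rect=cv2.minAreaRect(P[:,:2].astype(np.float32)); b=cv2.boxPoints(rect)
    print(n,m.sum(),rect); 
    for q in b:
        s=P[np.hypot(*(P[:,:2]-q).T)<25]; print(q, s[:,2].mean() if len(s) else None)
    t=(np.abs(w[...,0]-500)<40)&(np.abs(w[...,1]-100)<20); print("table z",np.nanmedian(w[t][:,2]))
    # legs: z 24..42 around spinner
    g=(np.hypot(w[...,0]-630,w[...,1]+320)<270)&(w[...,2]>25)&(w[...,2]<42)&(w[...,1]<-60)
    G=w[g]; sat=im[g].max(1).astype(int)-im[g].min(1); G=G[sat<25]
    for y in range(-500,-60,20):
        s=G[np.abs(G[:,1]-y)<10]
        if len(s): print(y,len(s),np.round(np.percentile(s[:,0],[2,25,50,75,98])),round(s[:,2].mean(),1))
z=np.load("/tmp/scene0.npz")["im"]
a=cv2.resize(z[220:300,220:320],(400,320),interpolation=cv2.INTER_CUBIC);b=cv2.resize(z[130:210,140:240],(400,320),interpolation=cv2.INTER_CUBIC)
cv2.imwrite("pics/crop1.png",np.hstack([a,b]))
E
```

```text
scene 568 ((597.3372802734375, 192.36251831054688), (120.6793212890625, 43.18613052368164), 83.26104736328125)
[568.81274 134.9736 ] 4.574150450530236
[611.70056 129.90588] 5.143876519881956
[625.8618  249.75143] 17.18160547323907
[582.974   254.81915] 17.05037771324404
table z 1.5481157323175694
-380 33 [385. 397. 414. 440. 468.] 32.0
-360 122 [384. 407. 435. 464. 504.] 32.4
-340 159 [401. 458. 493. 703. 767.] 31.3
-320 295 [669. 709. 751. 797. 843.] 31.5
-300 181 [629. 763. 795. 822. 842.] 30.4
-280 46 [592. 599. 608. 616. 621.] 31.9
-260 52 [589. 597. 606. 614. 618.] 32.0
-240 51 [587. 595. 601. 612. 616.] 31.6
-220 53 [584. 592. 602. 608. 613.] 31.8
-200 55 [581. 589. 596. 606. 611.] 32.0
-180 57 [578. 586. 595. 603. 609.] 32.2
-160 52 [576. 585. 594. 601. 606.] 31.8
-140 61 [574. 582. 588. 598. 603.] 32.2
-120 62 [571. 579. 587. 597. 601.] 32.6
-100 28 [573. 583. 590. 596. 599.] 29.4
side 261 ((600.3286743164062, 196.25657653808594), (122.64805603027344, 34.062129974365234), 83.63953399658203)
[576.60876 137.19678] 2.5228058566576985
[610.4612  133.42328] 2.197809056816169
[624.0486  255.31638] 11.877198034869938
[590.19617 259.08987] 12.011724175141767
table z -1.745325179816973
-380 13 [388. 402. 410. 422. 455.] 28.3
-360 80 [381. 405. 447. 486. 530.] 29.1
-340 98 [399. 454. 490. 523. 734.] 29.1
-320 90 [524. 712. 750. 784. 833.] 29.7
-300 91 [588. 707. 773. 810. 838.] 28.9
-280 20 [590. 599. 607. 613. 731.] 29.5
-260 20 [587. 592. 600. 609. 616.] 30.5
-240 18 [587. 594. 599. 604. 611.] 30.7
-220 21 [584. 590. 599. 607. 612.] 29.7
-200 22 [581. 587. 594. 601. 605.] 29.3
-180 23 [579. 585. 593. 602. 607.] 29.1
-160 21 [575. 581. 588. 595. 603.] 29.5
-140 24 [575. 581. 588. 596. 602.] 29.8
-120 25 [570. 575. 584. 592. 598.] 29.8
-100 15 [569. 579. 586. 592. 598.] 28.8
```

View pics/crop1.png

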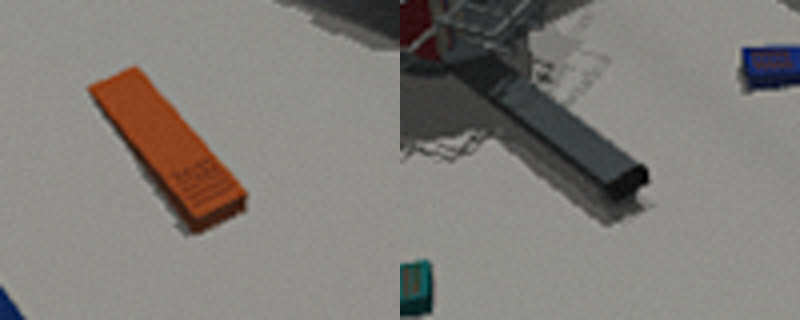

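The choices shaped like the shim, as pixels in the 800x600 scene view, are orange (409,401), blue (383,228), (408,285) and (286,362), and teal (195,318). The crop shows the orange one is right, with its ridged heel at lower right and its thin end towards the spinner. The bad leg is the one ending at (310,272). I'll turn the tool, then travel.

```bash
python3 -m pendant '[[1,0,0,0,-7.8],[1,0,0,0,-7.8],[1,0,0,0,-7.8],[1,0,0,0,-7.8],[1,0,0,0,-7.8],[1,0,0,0,-7.8],[1,0,0,0,-7.8],[1,0,0,0,-7.8],[1,0,0,0,-7.8]]' 40
python3 -m pendant '[[1,18.5,-42,1,0],[1,18.5,-42,1,0],[1,18.5,-42,1,0],[1,18.5,-42,1,0],[1,18.5,-42,1,0],[1,18.5,-42,1,0],[1,18.5,-42,1,0],[1,18.5,-42,1,0],[1,18.5,-42,1,0],[1,18.5,-42,1,0]]'
python3 -m pendant '[[1,18.5,-42,2,0],[1,18.5,-42,2,0],[1,18.5,-42,2,0],[1,18.5,-42,2,0],[1,18.5,-42,2,0],[1,18.5,-42,2,0],[1,18.5,-42,2,0],[1,18.5,-42,2,0],[1,18.5,-42,2,0],[1,18.5,-42,2,0]]'
```

```text
time: 1.8
tool_pos: [137.3, -584.1, 231.3]
tcp_rot: [180.0, -0.0, -6.3]
ft_force: [-0.7, -0.5, -0.3]
finger_gap: 85.3
time: 2.8
tool_pos: [369.8, -186.4, 221.6]
tcp_rot: [180.0, -0.1, -6.6]
ft_force: [1.5, -0.1, 0.1]
finger_gap: 85.5
time: 3.8
tool_pos: [601.8, 209.9, 201.2]
tcp_rot: [-180.0, -0.0, -6.6]
ft_force: [1.8, -0.4, 0.2]
finger_gap: 85.1
```

```bash
cat >> h.py <<'E'
def go(x,y,z,yaw):
    """print remaining shift in tool axes (after-turn yaw same as current) and turn"""
    s=r.sense(); p=np.array(s["tool_pos"]); R=Ro.from_euler("xyz",s["tcp_rot"],degrees=True).as_matrix()
    print("tcp",np.round(p,1),"rot",np.round(s["tcp_rot"],2),"t",s["time"],"gap",round(s["finger_gap"],1),"F",np.round(s["ft_force"],2))
    print("shift",np.round(R.T@(np.array([x,y,z])-p),1),"turn",round(-((yaw-s["tcp_rot"][2]+180)%360-180),2))
E
python3 - <<'E'
from h import *
par=cam("wrist"); im,d=optics.snapshot("wrist"); cv2.imwrite("pics/w1.png",im); w=cloud("wrist",d,par)
m=orange(im); P=w[m]; P=P[np.abs(P[:,2])<40]
rect=cv2.minAreaRect(P[:,:2].astype(np.float32)); b=cv2.boxPoints(rect); print(len(P),rect)
for q in b:
    s=P[np.hypot(*(P[:,:2]-q).T)<25]; print(q, s[:,2].mean() if len(s) else None)
t=~m&(np.hypot(w[...,0]-600,w[...,1]-195)<110); print(np.nanmedian(w[t][:,2]))
A=P[:,:2]-P[:,:2].mean(0); v=np.linalg.svd(A,full_matrices=False)[2][0]; print("axis",v,P.mean(0))
go(603,233,60,-6.6)
E
```

```text
3076 ((600.626708984375, 194.88534545898438), (113.48339080810547, 30.750904083251953), 83.50762176513672)
[578.934   140.24606] 5.84696880729228
[609.48773 136.76901] 5.902656366142237
[622.3194  249.52463] 16.733570515817117
[591.7657  253.00168] 16.74054161849513
235.9820010401144
axis [-0.11332264 -0.99355824] [601.04918686 198.85575479  11.75057966]
tcp [603.  215.4 198.7] rot [-1.7985e+02  9.0000e-02 -6.4200e+00] t 3.85 gap 85.2 F [-4.46  0.71  0.08]
shift [ -1.7 -17.1 138.7] turn 0.18
```

View pics/w1.png

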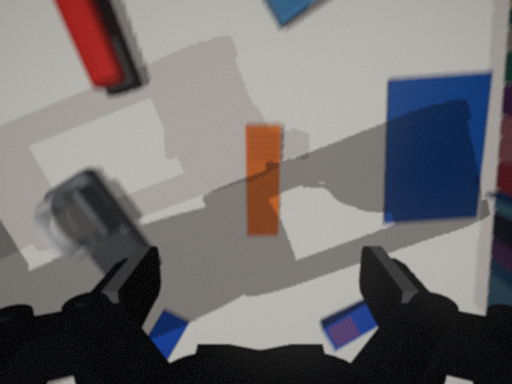

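The wrist view shows the orange shim at (263,180) with its ridged heel at the top (+y), so this is the right piece. I'll descend over the heel with the fingers partly closed.

```bash
python3 -m pendant '[[0.6,0,-10,30,0],[0.6,0,-8,30,0],[0.6,0,0,30,0],[0.6,0,0,30,0],[0.6,0,0,0,0],[0.6,0,0,0,0]]' 40; python3 -c "
from h import *
go(605.1,234.6,4,-6.5)"
```

```text
time: 4.45
tool_pos: [602.7, 225.7, 81.3]
tcp_rot: [180.0, 0.1, -6.6]
ft_force: [-0.2, -0.5, 0.7]
finger_gap: 51.5
tcp [602.7 225.7  81.3] rot [ 1.7997e+02  7.0000e-02 -6.5800e+00] t 4.45 gap 51.5 F [-0.2  -0.49  0.68]
shift [ 1.4 -9.1 77.3] turn -0.08
```

```bash
python3 -m pendant '[[0.6,1.4,-9,20,0],[0.6,0,0,20,0],[0.6,0,0,20,0],[0.6,0,0,10,0],[0.6,0,0,7,0],[0.6,0,0,0,0],[0.6,0,0,0,0]]' 40; python3 -c "
from h import *
go(605.1,234.6,4,-6.5)"
```

```text
time: 5.15
tool_pos: [606.5, 234.9, 5.7]
tcp_rot: [-180.0, -0.1, -6.6]
ft_force: [-0.4, 0.5, -0.0]
finger_gap: 51.6
tcp [606.5 234.9   5.7] rot [-1.7996e+02 -1.0000e-01 -6.5800e+00] t 5.15 gap 51.6 F [-0.38  0.53 -0.04]
shift [-1.3  0.4  1.7] turn -0.08
```

```bash
python3 -m pendant '[[0.6,0,0,2,0],[0.3,0,0,0,0],[0.3,0,0,0,0],[0.3,0,0,0,0],[0.3,0,0,0,0]]' 40;  python3 -m pendant '[[0.3,0,0,-10,0],[0.3,0,0,-20,0],[0.3,0,0,-20,0],[0.3,0,0,-10,0],[0.3,0,0,0,0]]' 40; python3 -c "
from h import *
im,d=optics.snapshot('wrist'); cv2.imwrite('pics/w2.png',im)
ld=np.array([-.13,.9915]); a=np.degrees(np.arctan2(ld[1],ld[0]))-90; print('yaw',a)
go(605.1,234.6,4,a)"
```

```text
time: 5.65
tool_pos: [606.1, 234.9, 3.1]
tcp_rot: [-180.0, -0.1, -6.6]
ft_force: [-0.9, 0.4, 5.2]
finger_gap: 33.0
time: 6.15
tool_pos: [606.9, 235.1, 64.6]
tcp_rot: [-179.9, -0.2, -6.6]
ft_force: [0.8, -0.2, -1.1]
finger_gap: 33.2
yaw 7.469696550372504
tcp [606.  234.8  63. ] rot [-1.7997e+02 -8.0000e-02 -6.5700e+00] t 6.2 gap 32.9 F [ 0.42 -0.15 -1.02]
shift [-0.9  0.4 59. ] turn -14.04
```

View pics/w2.png

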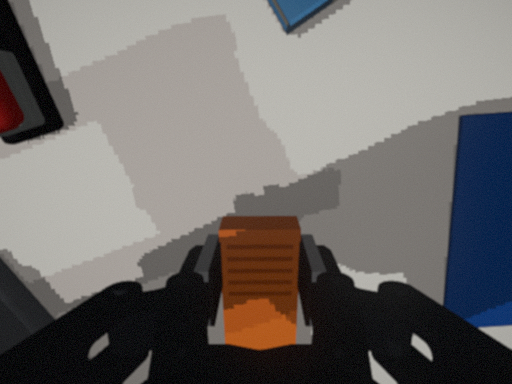

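The grasp is good: the heel with its ridges sits between the pads at (260,275). Next I'll turn in line with the leg and carry the shim to stand off in front of it.

```bash
python3 -m pendant '[[0.3,0,0,0,-7],[0.3,0,0,0,-7],[0.3,-13,35,0,0],[0.3,-13,35,0,0],[0.3,-13,35,0,0],[0.3,-13,35,0,0],[0.3,-13,35,0,0],[0.3,-1,30,0,0],[0.3,0,0,10,0],[0.3,0,0,0,0]]' 40; python3 -c "
from h import *
go(567.3,22.8,5,7.5)
for n in ('scene','side'):
    im,d=optics.snapshot(n); np.savez(f'/tmp/{n}1.npz',im=im,d=d); cv2.imwrite(f'pics/{n}1.png',im); w=cloud(n,d)
    g=(np.abs(w[...,0]-595)<45)&(w[...,1]<-75)&(w[...,1]>-290)&(w[...,2]>22)&(w[...,2]<42)&((im.max(2).astype(int)-im.min(2))<25)
    G=w[g]
    k=G[(G[:,1]>-270)&(G[:,1]<-125)]; c=np.polyfit(k[:,1],k[:,0],1); print(n,'line',c,'x at -116',np.polyval(c,-116))
    u=np.array([c[0],1])/np.hypot(c[0],1); s=G[:,:2]@u; print('end s pct',np.percentile(s,[98,99,99.5,100]), 'u',u)
    h=np.histogram(s,bins=np.arange(-130,-80,4)); print(h[0],h[1])
    e=np.percentile(s,99); y0=(e-18); print('leg_end approx', [np.polyval(c,y0*u[1]), y0*u[1]])
"
```

```text
time: 7.2
tool_pos: [564.6, 22.5, 49.7]
tcp_rot: [-179.9, 0.2, 7.3]
ft_force: [-0.2, 0.4, -2.4]
finger_gap: 32.9
tcp [564.6  22.5  49.7] rot [-179.94    0.23    7.32] t 7.2 gap 32.9 F [-0.21  0.42 -2.37]
shift [ 2.9  0.1 44.6] turn -0.18
scene line [-1.26099865e-01  5.72846740e+02] x at -116 587.4743248851855
end s pct [-180.26005486 -179.8114752  -179.55648768 -178.67496497] u [-0.1251091   0.99214299]
[0 0 0 0 0 0 0 0 0 0 0 0] [-130 -126 -122 -118 -114 -110 -106 -102  -98  -94  -90  -86  -82]
leg_end approx [np.float64(597.5947556481888), np.float64(-196.2572685666723)]Traceback (most recent call last):
  File "<string>", line 8, in <module>
    k=G[(G[:,1]>-270)&(G[:,1]<-125)]; c=np.polyfit(k[:,1],k[:,0],1); print(n,'line',c,'x at -116',np.polyval(c,-116))
                                        ~~~~~~~~~~^^^^^^^^^^^^^^^^^
    raise TypeError("expected non-empty vector for x")
TypeError: expected non-empty vector for x
```

Run:
```python
from h import *
for f,n in (('scene0','scene'),('scene1','scene'),('side0','side')):
    z=np.load(f'/tmp/{f}.npz'); im,d=z['im'],z['d']; w=cloud(n,d); off=1.0 if n=='scene' else -2
    g=(np.abs(w[...,0]-595)<45)&(w[...,1]<-75)&(w[...,1]>-290)&(w[...,2]>10)&(w[...,2]<42)&((im.max(2).astype(int)-im.min(2))<25)
    G=w[g]; k=G[(G[:,1]>-270)&(G[:,1]<-125)&(G[:,2]>26)]
    c=np.polyfit(k[:,1],k[:,0],1)
    u=np.array([c[0],1])/np.hypot(c[0],1); v=np.array([u[1],-u[0]])
    o=np.array([np.polyval(c,-116),-116]); L=(G[:,:2]-o)@np.c_[u,v]
    print(f,'line',c,o); 
    for a in range(-10,34,4):
        s=(L[:,0]>=a)&(L[:,0]<a+4); 
        if s.any(): print(a,s.sum(),'v',np.round(np.percentile(L[s,1],[2,50,98]),1),'z',np.round(np.percentile(G[s,2],[2,50,98]),1), (G[s,2]>28).sum())
A=cv2.resize(np.load('/tmp/side0.npz')['im'][140:190,215:275],(480,400),interpolation=cv2.INTER_CUBIC)
cv2.imwrite('pics/c2.png',A)
```

```text
scene0 line [-1.25905331e-01  5.72061175e+02] [ 586.66619343 -116.        ]
-10 13 v [-12.6   1.8  13.4] z [11.4 32.7 35.3] 10
-6 14 v [-14.   -0.9  12.8] z [28.7 33.4 35.6] 13
-2 15 v [-14.5   3.5  13.7] z [11.  32.5 36. ] 11
2 18 v [-16.8   0.8  13.3] z [20.1 32.  34. ] 15
6 30 v [-15.   -0.3  13.1] z [20.6 28.3 35.7] 17
10 3 v [-8.  -3.1  7.9] z [25.5 30.7 32.4] 2
scene1 line [-1.26879869e-01  5.72085253e+02] [ 586.80331794 -116.        ]
-10 15 v [-17.   -1.5  12.9] z [15.3 32.2 33.6] 13
-6 12 v [-12.1   1.8  13. ] z [15.5 30.9 34.7] 9
-2 13 v [-14.5   2.3  13.5] z [10.6 32.8 34.1] 8
2 20 v [-11.4   3.6  13.7] z [10.9 32.4 34.6] 15
6 34 v [-15.7  -0.7  11.3] z [21.9 29.3 34.6] 20
side0 line [-1.17683106e-01  5.70965438e+02] [ 584.61667844 -116.        ]
-10 3 v [5.  8.5 8.6] z [28.9 29.7 33.1] 3
-6 6 v [-13.3   0.8  11. ] z [26.7 28.5 32.8] 4
-2 4 v [-13.7  -1.3  11.1] z [26.5 30.3 34.1] 3
2 12 v [-13.6  -1.6  13.8] z [11.1 27.1 33.2] 6
6 16 v [-10.    5.3  14.4] z [17.5 24.7 30.9] 5
10 4 v [-14.8  -9.6   9.3] z [22.2 25.  26.6] 0
14 6 v [-14.9  -4.4   9.2] z [23.8 29.1 31.2] 3
```

```bash
python3 -m pendant '[[0.3,4,5,15,0.2],[0.3,0,5,15,0],[0.3,0,5,10,0],[0.3,0,0,3,0],[0.3,0,0,2,0],[0.3,0,0,0,0],[0.3,0,0,0,0]]' 40
python3 - <<'E'
from h import *
go(568.7,22.8,3.5,7.1)
out=[]
for n in ('scene','side'):
    im,d=optics.snapshot(n); np.savez(f'/tmp/{n}2.npz',im=im,d=d); w=cloud(n,d)
    m=orange(im)&(w[...,2]<40)&(w[...,1]<60); print(n,m.sum())
    y,x=np.nonzero(m); c=proj(n,[585,-100,15]); print(c)
    s=32 if n=='side' else 48; k=384//s
    x0,y0=int(c[0])-s,int(c[1])-s
    a=im[y0:y0+2*s,x0:x0+2*s].copy(); a=cv2.resize(a,(400,400),interpolation=cv2.INTER_CUBIC); out.append(a)
cv2.imwrite('pics/c3.png',np.hstack(out))
E
```

```text
time: 8.0
tool_pos: [572.9, 8.6, 7.9]
tcp_rot: [180.0, -0.1, 7.2]
ft_force: [0.7, 0.3, -0.2]
finger_gap: 33.1
tcp [572.9   8.6   7.9] rot [ 1.7999e+02 -5.0000e-02  7.2300e+00] t 8.0 gap 33.1 F [ 0.69  0.3  -0.15]
shift [ -2.4 -14.6   4.4] turn 0.13
scene 35
[198.81587361 181.45316956]
side 145
[246.14582395 179.93701599]
```

View pics/c3.png

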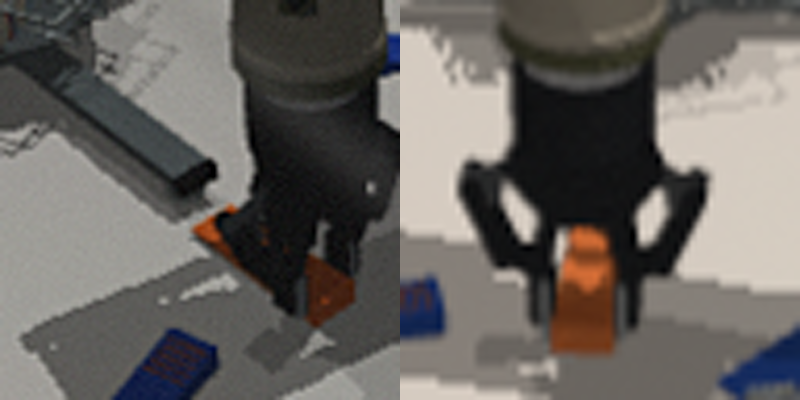

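```bash
python3 - <<'E'
from h import *
z=np.load('/tmp/scene2.npz'); im,d=z['im'],z['d']; K,e,o=cam('scene'); R=Ro.from_euler('xyz',o,degrees=True).as_matrix()
def ground(px,zz):
    ray=R@np.linalg.inv(K)@np.array([px[0],px[1],1]); return e+ray*(zz-e[2])/ray[2]
f=96/400; x0,y0=198-48,181-48
for nm,c,zz in (('tip +x corner top',(193,229),4),('leg end +x corner top',(178,190),32),('leg end -x corner top',(214,163),32)):
    print(nm,ground((x0+c[0]*f,y0+c[1]*f),zz).round(1))
print('expected by kinematics: tip', (np.array([572.9,8.6])+100*np.array([.124,-.992])).round(1))
s2=np.load('/tmp/side2.npz');
E
python3 -m pendant '[[0.3,0,0,0,0]]'
```

```text
tip +x corner top [598.5 -92.4   4. ]
leg end +x corner top [ 601.2 -102.5   32. ]
leg end -x corner top [ 568.4 -111.5   32. ]
expected by kinematics: tip [585.3 -90.6]
time: 8.2
tool_pos: [572.8, 8.5, 7.8]
tcp_rot: [180.0, -0.1, 7.2]
ft_force: [0.8, -0.5, -1.0]
finger_gap: 32.7
```

```bash
python3 -m pendant '[[0.3,0,0,2,0],[0.3,0,0,2,0],[0.3,0,0,0,0],[0.3,0,0,0,0]]' 40; python3 -m pendant '[[0.5,0,0,0,0],[0.5,0,0,0,0],[0.5,0,0,0,0],[0.3,0,0,0,0],[0.3,0,0,0,0],[0.3,0,0,0,0],[0.3,0,0,0,0]]' 30; for i in 1 2 3; do python3 -m pendant '[[0.3,0,0,0,0]]'; done
```

```text
time: 8.6
tool_pos: [572.3, 8.5, 3.1]
tcp_rot: [-180.0, 0.0, 7.2]
ft_force: [-0.4, 0.1, 0.4]
finger_gap: 32.9
time: 9.3
tool_pos: [572.7, 8.5, 3.5]
tcp_rot: [180.0, -0.0, 7.2]
ft_force: [-0.1, -0.6, 2.2]
finger_gap: 33.4
time: 9.4
tool_pos: [572.7, 8.5, 3.5]
tcp_rot: [180.0, -0.0, 7.2]
ft_force: [-0.2, -0.3, 2.3]
finger_gap: 33.2
time: 9.5
tool_pos: [572.7, 8.5, 3.5]
tcp_rot: [180.0, -0.0, 7.2]
ft_force: [0.2, -0.1, 2.9]
finger_gap: 33.0
time: 9.6
tool_pos: [572.7, 8.5, 3.5]
tcp_rot: [180.0, -0.0, 7.2]
ft_force: [0.3, 0.5, 3.3]
finger_gap: 33.5
```

```bash
python3 -m pendant '[[0.5,0,0,0,0],[0.5,0,0,-1.5,0],[0.5,0,0,0,0],[0.3,0,0,0,0],[0.3,0,0,0,0],[0.3,0,0,0,0],[0.3,0,0,0,0]]' 30; python3 -m pendant '[[0.3,0,5,0,0],[0.3,0,5,0,0],[0.3,0,5,0,0],[0.3,0,5,0,0],[0.3,0,0,0,0]]';python3 -m pendant '[[0.3,0,3,0,0],[0.3,0,3,0,0],[0.3,0,0,0,0]]'
```

```text
time: 10.3
tool_pos: [572.5, 8.5, 4.9]
tcp_rot: [180.0, -0.0, 7.2]
ft_force: [-0.0, 0.0, 1.2]
finger_gap: 33.2
time: 10.8
tool_pos: [575.1, -12.5, 4.9]
tcp_rot: [180.0, -0.0, 7.2]
ft_force: [0.6, -0.4, 1.6]
finger_gap: 32.8
time: 11.1
tool_pos: [575.8, -17.7, 4.9]
tcp_rot: [180.0, -0.0, 7.2]
ft_force: [0.7, -0.3, 2.5]
finger_gap: 33.2
```

```bash
for i in 1 2; do python3 -m pendant '[[0.3,0,1,0,0],[0.3,0,1,0,0],[0.3,0,0,0,0]]' | grep -E "pos|force"; done; python3 -m pendant '[[0.3,0,1,0,0],[0.3,0,1,0,0],[0.3,0,0,0,0]]' | grep -E "pos|force"
```

```text
tool_pos: [576.0, -19.2, 4.9]
ft_force: [-0.3, 2.0, 2.8]
tool_pos: [576.3, -21.4, 4.9]
ft_force: [0.2, 2.1, 3.0]
tool_pos: [576.5, -23.4, 4.8]
ft_force: [-1.0, 2.3, 4.1]
```

```bash
python3 -m pendant '[[0.3,0,1,0,0],[0.3,0,1,0,0],[0.3,0,0,0,0]]' | grep -E "pos|force";  python3 -m pendant '[[0.3,0,1,0,0],[0.3,0,1,0,0],[0.3,0,0,0,0]]' | grep -E "pos|force"
```

```text
tool_pos: [576.8, -25.4, 4.9]
ft_force: [-0.6, 1.5, 4.4]
tool_pos: [577.0, -27.4, 4.8]
ft_force: [-0.7, 3.3, 3.9]
```

```bash
python3 -m pendant '[[0.3,0,0,0,0]]' | grep -E "force"; python3 -m pendant '[[0.3,0,0,0,0]]' | grep -E "force"; python3 -m pendant '[[0.3,0,1,0,0],[0.3,0,1,0,0],[0.3,0,0,0,0]]' | grep -E "pos|force";  python3 -m pendant '[[0.3,0,1,0,0],[0.3,0,1,0,0],[0.3,0,0,0,0]]' | grep -E "pos|force"; python3 -m pendant '[[0.3,0,0,0,0]]' | grep -E "force"
```

```text
ft_force: [0.4, 1.8, 4.6]
ft_force: [-0.3, 2.3, 4.8]
tool_pos: [577.3, -29.3, 4.8]
ft_force: [-0.8, 2.8, 5.2]
tool_pos: [577.5, -31.2, 4.8]
ft_force: [-0.5, 2.8, 5.1]
ft_force: [-0.3, 1.9, 5.2]
```

```bash
python3 -m pendant '[[0.5,0,0,0,0],[0.5,0,0,-1,0],[0.5,0,0,0,0]]' 25| grep -E "pos|force"; python3 -m pendant '[[0.3,0,0,0,0],[0.3,0,0,0,0],[0.3,0,0,0,0],[0.3,0,0,0,0]]' | grep -E "pos|force"; python3 -m pendant '[[0.3,0,1,0,0],[0.3,0,1,0,0],[0.3,0,0,0,0]]' | grep -E "pos|force";  python3 -m pendant '[[0.3,0,1,0,0],[0.3,0,1,0,0],[0.3,0,0,0,0]]' | grep -E "pos|force"; python3 -m pendant '[[0.3,0,0,0,0]]' | grep -E "force"
```

```text
tool_pos: [577.1, -31.4, 5.4]
ft_force: [-0.4, 0.1, -0.6]
tool_pos: [577.4, -31.2, 5.7]
ft_force: [-0.7, -0.1, 0.1]
tool_pos: [577.6, -33.2, 5.7]
ft_force: [0.5, -0.0, -0.7]
tool_pos: [577.8, -34.6, 5.7]
ft_force: [-1.0, 4.7, 0.4]
ft_force: [0.4, 5.6, -0.1]
```

The push is 5–5.6 N, rising sharply from zero, so the shim grips. I'll let go and check.

```bash
python3 -m pendant '[[0.3,0,0,0,0]]' | grep -E "force"; python3 -m pendant '[[0.45,0,0,0,0],[0.55,0,0,0,0],[0.55,0,0,0,0],[0.55,0,0,0,0]]'; python3 -m pendant '[[0.55,0,0,-10,0],[0.55,0,0,-30,0],[0.55,0,-20,-40,0],[0.55,0,-40,-30,0],[0.55,0,-40,0,0],[0.55,0,-40,0,0],[0.55,0,0,0,0]]'
python3 - <<'E'
from h import *
out=[]
for n in ('scene','side'):
    im,d=optics.snapshot(n); np.savez(f'/tmp/{n}3.npz',im=im,d=d); c=proj(n,[583,-95,15])
    s=32 if n=='side' else 40; x0,y0=int(c[0])-s,int(c[1])-s; print(n,x0,y0,s)
    out.append(cv2.resize(im[y0:y0+2*s,x0:x0+2*s],(400,400),interpolation=cv2.INTER_CUBIC))
cv2.imwrite('pics/c4.png',np.hstack(out))
E
```

```text
ft_force: [-1.1, 5.5, -1.1]
time: 15.4
tool_pos: [578.1, -35.4, 5.9]
tcp_rot: [180.0, -0.0, 7.2]
ft_force: [0.3, 0.1, -0.2]
finger_gap: 46.9
time: 16.1
tool_pos: [560.0, 108.1, 117.3]
tcp_rot: [-179.9, -0.1, 7.5]
ft_force: [0.2, -0.2, -0.2]
finger_gap: 46.8
scene 160 142 40
side 214 148 32
```

View pics/c4.png

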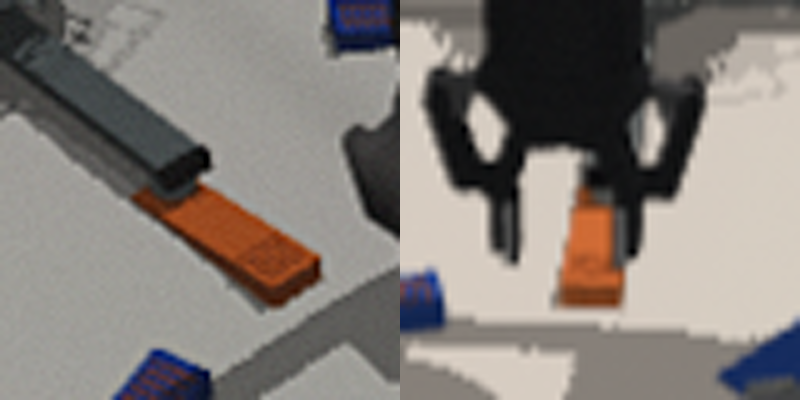

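Run:
```python
from h import *
K,e,o=cam('scene'); R=Ro.from_euler('xyz',o,degrees=True).as_matrix()
def ground(px,zz):
    ray=R@np.linalg.inv(K)@np.array([px[0],px[1],1]); return (e+ray*(zz-e[2])/ray[2])[:2]
f=80/400; g=lambda c,z: ground((160+c[0]*f,142+c[1]*f),z)
P={'tip':g((135,198),3),'heel+x':g((272,292),17),'heel-x':g((319,258),17),'leg+x':g((170,180-6),32),'leg-x':g((209,150),32),'legfar+x':g((30,62),32),'foot':g((176,197),7)}
u=np.array([-.124,.992]); v=np.array([u[1],-u[0]]); end=(P['leg+x']+P['leg-x'])/2; le=end-18*u
for k,p in P.items(): print(k,p.round(1),'u,v rel leg_end',((p-le)@u).round(1),((p-le)@v).round(1))
go(588,-118,60,7.2)
```

```text
tip [ 605.2 -130.2] u,v rel leg_end -6.1 21.4
heel+x [592.3 -12.5] u,v rel leg_end 112.3 23.3
heel-x [558.3 -19.2] u,v rel leg_end 109.9 -11.3
leg+x [ 594.6 -106.8] u,v rel leg_end 18.5 13.9
leg-x [ 567.2 -111.2] u,v rel leg_end 17.5 -13.9
legfar+x [ 608.6 -235.5] u,v rel leg_end -111.0 11.7
foot [ 588.6 -113.8] u,v rel leg_end 12.3 7.0
tcp [560.4 104.5 116.5] rot [ 1.7998e+02 -4.0000e-02  7.3600e+00] t 16.2 gap 46.7 F [ 0.1  -0.38 -0.  ]
shift [ -1.1 224.2  56.6] turn 0.16
```

The shim lies straight under the foot, about 5 mm off the midline, with its tip about 8 mm past the foot's centre. I'll close the fingers and go over the leg end for the press test.

```bash
python3 -m pendant '[[0,-4.6,40,0,0],[0,0,40,0,0],[0,0,40,0,0],[0,0,40,0,0],[0,0,38,0,0],[0,0,30,0,0],[0,0,0,20,0],[0,0,0,20,0],[0,0,0,10,0],[0,0,0,0,0]]' 40; python3 -c "
from h import *
go(585,-122,40,7.2)"
```

```text
time: 17.2
tool_pos: [582.7, -123.6, 63.8]
tcp_rot: [-179.9, 0.2, 7.2]
ft_force: [-1.1, 0.1, 0.4]
finger_gap: 0.1
tcp [ 582.7 -123.6   63.8] rot [-179.92    0.21    7.16] t 17.2 gap 0.1 F [-1.12  0.1   0.37]
shift [ 2.6 -1.3 23.8] turn -0.04
```

```bash
python3 -m pendant '[[0,2,0,10,0],[0,0,0,10,0],[0,0,0,4,0],[0,0,0,2,0],[0,0,0,0,0]]'|grep -E "pos|force";  python3 -m pendant '[[0,0,0,1,0],[0,0,0,1,0],[0,0,0,0,0]]'|grep -E "pos|force"; python3 -m pendant '[[0,0,0,0.5,0],[0,0,0,0.5,0],[0,0,0,0,0]]'|grep -E "pos|force"
```

```text
tool_pos: [586.3, -122.6, 39.5]
ft_force: [0.3, -0.5, 0.3]
tool_pos: [586.6, -122.8, 37.9]
ft_force: [-0.7, -0.2, -0.2]
tool_pos: [586.4, -122.8, 36.8]
ft_force: [-0.4, 0.9, 0.1]
```

```bash
python3 -m pendant '[[0,0,0,1,0],[0,0,0,1,0],[0,0,0,1,0],[0,0,0,0,0]]'|grep -E "pos|force";  for i in 1; do python3 -m pendant '[[0,0,0,0.5,0],[0,0,0,0,0]]'|grep -E "pos|force"; done;  python3 -m pendant '[[0,0,0,0.5,0],[0,0,0,0,0]]'|grep -E "pos|force"
```

```text
tool_pos: [586.3, -122.8, 33.5]
ft_force: [0.2, -0.3, 0.2]
tool_pos: [586.4, -122.7, 33.2]
ft_force: [-0.3, -0.2, 0.5]
tool_pos: [586.4, -122.8, 32.7]
ft_force: [-0.9, 0.3, -0.6]
```

```bash
python3 -m pendant '[[0,0,0,0.5,0],[0,0,0,0,0]]'|grep -E "pos|force"; python3 -m pendant '[[0,0,0,0.4,0],[0,0,0,0,0]]'|grep -E "pos|force"
```

```text
tool_pos: [586.4, -122.8, 32.2]
ft_force: [0.8, -0.7, 0.1]
tool_pos: [586.5, -122.8, 32.1]
ft_force: [-0.9, 0.9, 1.4]
```

```bash
python3 -m pendant '[[0,0,0,0.3,0],[0,0,0,0,0]]'|grep -E "pos|force"
```

```text
tool_pos: [586.5, -122.8, 32.1]
ft_force: [-3.0, 0.6, 4.6]
```

```bash
python3 -m pendant '[[0,0,0,0.25,0],[0,0,0,0,0]]'|grep -E "pos|force"; python3 -m pendant '[[0,0,0,0,0],[0,0,0,0,0],[0,0,0,0,0],[0,0,0,0,0]]'|grep -E "pos|force"
```

```text
tool_pos: [586.5, -122.8, 32.0]
ft_force: [-4.1, 0.5, 7.0]
tool_pos: [586.6, -122.8, 32.1]
ft_force: [-3.1, 0.5, 6.2]
```

The leg holds 6–7 N with no give, staying at z 32.1 to 32.0. I'll back off upwards and take a last look.

```bash
python3 -m pendant '[[0,0,0,-1,0],[0,0,0,-5,0],[0,0,0,-20,0],[0,0,0,-35,0],[0,0,-40,-40,0],[0,0,-45,0,0],[0,0,-45,0,0],[0,0,-45,0,0],[0,0,0,0,0],[0,0,0,0,0]]'; python3 -m pendant '[[0,-45,0,0,0],[0,-45,0,0,0],[0,-45,0,0,0],[0,0,0,0,0],[0,0,0,0,0],[0,0,0,0,0],[0,0,0,0,0]]'
python3 - <<'E'
from h import *
out=[]
for n in ('scene','side'):
    im,d=optics.snapshot(n); c=proj(n,[583,-95,15]); s=32 if n=='side' else 40; x0,y0=int(c[0])-s,int(c[1])-s
    out.append(cv2.resize(im[y0:y0+2*s,x0:x0+2*s],(400,400),interpolation=cv2.INTER_CUBIC))
    w=cloud(n,d); w0=cloud(n,np.load(f'/tmp/{n}0.npz')['d'])
    for q in ('tape','marker','stapler'): print(n,q,[(np.round(x['at']).tolist(),round(x['score'],2)) for x in optics.search_frame(n,q)][:1])
    i0=np.load(f'/tmp/{n}0.npz')['im']; a,b=proj(n,[[613,-330,200],[613,-330,200]])[0].astype(int)
    A=cv2.cvtColor(i0,6)[b-45:b+45,a-50:a+50].astype(np.float32);B=cv2.cvtColor(im,6)[b-45:b+45,a-50:a+50].astype(np.float32)
    print('spinner image shift px',cv2.phaseCorrelate(A,B))
cv2.imwrite('pics/c5.png',np.hstack(out))
E
```

```text
time: 21.3
tool_pos: [565.0, 47.2, 127.9]
tcp_rot: [180.0, -0.0, 7.4]
ft_force: [0.4, -0.6, -1.0]
finger_gap: -0.1
time: 22.0
tool_pos: [432.7, 28.8, 128.5]
tcp_rot: [180.0, -0.1, 7.2]
ft_force: [0.7, -0.4, 0.2]
finger_gap: 0.2
scene tape [([437.0, 182.0, 26.0], 0.9)]
scene marker [([294.0, 370.0, 15.0], 0.72)]
scene stapler [([477.0, 376.0, 43.0], 0.59)]
spinner image shift px ((0.0340863209602702, -0.030253286900794762), 0.9690527127583821)
side tape []
side marker [([289.0, 376.0, 18.0], 0.59)]
side stapler [([468.0, 376.0, 48.0], 0.93)]
spinner image shift px ((0.12893213566940176, -0.07261988268829356), 0.7023845420413547)
```

View pics/c5.png

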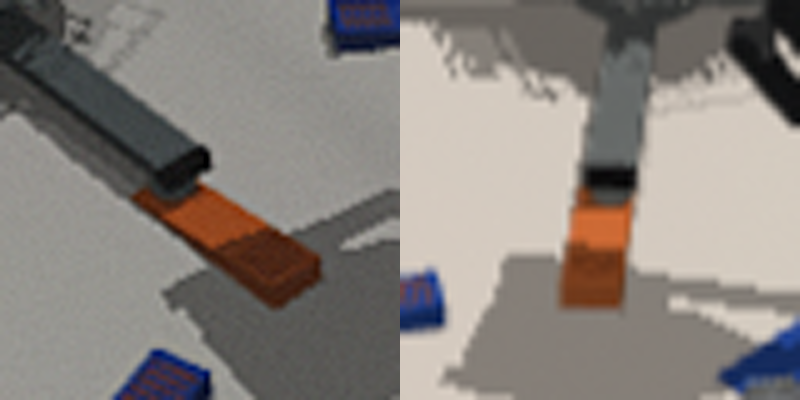

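The shim is in place under the foot and in line with the leg, the spinner has not moved (0.1 px or less), and the arm is clear, so I'll hand in.

```bash
python3 -c "
from bench import hand_in
print(hand_in())"
```

```text
the job is handed in; nothing more can be done
None
```

I slid the orange shim in along the bad leg until it gripped at about 5.5 N, let go of it, pressed on the end of the leg, backed away and handed in at about 22 s.

- **Press test:** I pressed with the closed fingers at 6–7 N, a little under the 8 N asked. The leg end did not sink (32.1 to 32.0 mm). A side force of 3–4 N showed up along world x during the press.
- **Shim position:** By my estimate from the pictures it is in line with the leg, its tip 6–10 mm past the foot's centre and about 5 mm off the midline, which is within tolerance. The last picture shows it where I left it.
- **Spinner:** Its image moved 0.1 px or less, so it was not shoved.
- **Other things on the table:** The stapler and marker still show where they were in both cameras. The tape dispenser does in the scene camera, but the side camera did not find it at the end. I did not search for the divider or the paperback again, though the arm never went near the paperback and passed the divider without contact.
- **Not measured:** I had no direct reading of how hard the foot bears on the shim now. From the push it should be about 3–5 N.
- **Calibration:** The cameras disagreed with each other and with the arm's own position by 2–4 mm. I split the difference.

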